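# Job label pressed home behind the shelf lip

## Robot

A 6-joint arm with a two-finger parallel gripper is mounted at the origin on the work surface. World frame = base frame: x ahead of the robot, y to its left, z up, the work surface at z = 0. Lengths are in mm, angles in rad, forces in N, time in s.
With the tool pointing down it reaches from about 275 to 825 mm from the base axis. Payload 5.2 kg.
Tool frame: the origin (TCP) lies midway between the tips of the shut fingers; the grasp point (between the pads) lies 19 mm behind it; z points along the fingers, y is the line along which they close (so a half turn about z gives the same grasp; the last joint's range is limited). The gripper opens to 93 mm and grips with 3 to 60 N. Pads are 15 mm wide; open, the fingers measure 128 mm over their backs; the gripper's body (75 mm by 188 mm) begins 65 mm behind the grasp point.
Start: joints at [-1.549, 0.259, 1.535, -0, 1.348, -0.203], TCP at [122.622, -536.161, 218.653] pointing down, gripper open.
Joint ranges: [-3.14, 3.14], [-0.91, 2.08], [0.19, 2.58], [-1.22, 4.36], [0.22, 2.71], [-3.12, 3.12]. Speed limits (rad/s): [2.57, 2.57, 3.14, 3.14, 3.14, 3.14].

## Interface

Orientations are given as a unit quaternion [w, x, y, z].
In Python, from bench import telemetry, imaging, order, finder gives the robot as it stands.
- The arm moves only by the tool servo_tool, never from a script. Its argument "targets" is a list of rows, each a list of 6 numbers: the shift along the tool's x, y, z scaled (see below), then the turn, a rotation vector about the tool's x, y, z scaled (see below). In form: [[dx, dy, dz, rx, ry, rz], ...]. A call has 1 to 8 rows; each row is the pose to reach, as a shift and turn from the pose commanded when the call began, along the tool's axes at that moment, turning the shorter way round; what a row does not reach only later rows make up. The controller multiplies each number of a shift by 200 mm and each number of a turn by 180 degrees. A row lasts 1/12 s, in which the tool goes at most 41.7 mm and 7.16 degrees, less where a joint would pass 70% of its speed; a pose out of reach is approached as far as the arm can. A call with a number of a shift or a turn outside -1 to 1 is refused whole. A call with a gripper value outside its range is refused whole. "hand" is the opening, from 0 (shut) to 1 (fully open), set as the call begins (left out, the last holds). The fingers move at their own pace and stop on an object; the grip force is fixed at half the most. Time passes only in rows, so rows that repeat a pose let the fingers close. It gives the time, the measured TCP pose, the force, the opening and the grip force at its end, in the units of the state.
- telemetry.sense(): the state, without advancing time (a new reading comes with each control period).
- imaging.read_camera(name): name is "side" or "top" or "wrist"; returns the picture (480x640x3 uint8, red, green, blue); there is no depth.
- imaging.camera_model(name): a dict with "fx", "fy", "cx", "cy" (pixels), "view" (4x4, takes a point from world to camera coordinates). Camera axes: x right, y up, looking along -z (the intrinsics and any distortion apply to the point x, -y, -z); pixel columns grow to the right and rows downward; lengths in mm; the calibration is good to about 2 mm. A picture is of the moment at which its call begins: read the wrist's pose just before it. camera_model takes no time and is no camera call; for the wrist camera it gives the pose at the moment of the call.
- order.hand_in(): hands the job in; it is judged then, once.
Trained networks look in the newest picture that a camera, given by its name, has taken for a name from the list of things; names that differ only in an ending like _2 or _b are one class to them, and where a whole thing is asked for, a point or a joint stands for the part that bears it (a point fixed in the world has none). Each returns a list of dicts, best first, with "p" (0 to 1); they miss things now and then, are a little off and sometimes report something else, mostly with a low value. They report only what shows in the picture. A call takes as long as a camera call. They do not tell look-alikes from the thing itself.
- finder.regions_of(camera, thing): "pixels" (480x640 bool, what is visible of it) and "box" ([centre column, centre row, width, height] in pixels, round what is visible of it).
- finder.spot_point(camera, thing): "position" ([column, row] in pixels: a listed point, or the origin of a listed thing).
The state is a dict: "time_s": time; "joint_positions": joint angles; "qvel": joint speeds; "tau": joint torques, N m; "ee_pos": TCP position; "eef_rot": TCP orientation; "wrist_force": force on the tool from outside, world axes, zero at the start; "ft_torque": the same for the moment, N m; "finger_gap": opening from 0.0 (shut) to 1.0 (fully open); "finger_force": force on a finger pad.
Only numpy, scipy, OpenCV 4.12 (cv2) and the standard library are available. Lean on these libraries where they do the work, as an engineer would, in place of code of your own. Each camera call takes 0.05 s, during which the arm holds its last target. There are 200 camera calls.

## Task

Take the red label holder out of the black rack and lower its foot into the flared open end of the metal channel along the front of the small riser shelf, then slide it along, behind the lip, against the orange spring stop until the stop is pushed fully home. Finish while still holding it there with the gripper, pressing the stop fully in, as I am about to fasten it and the spring pushes it back if you let go. Leave the other label holders and everything else on the bench where they are.

Things in the scene. Friction and masses are not known exactly. Their poses are not given: they have to be found in the camera images.
- red_holder: Upright red plastic label holder: a plate 60 wide (its y axis), 8 thick (its x axis), 95 mm tall overall, on a thicker foot (60 long, 20 thick, 10 tall) with a white card on each face; about 70 g. Origin: centre of the foot's underside; z up. The one to mount. It starts standing in one of the rack's three pockets (any of them).
- yellow_holder: Upright yellow plastic label holder: a plate 60 wide (its y axis), 8 thick (its x axis), 95 mm tall overall, on a thicker foot (60 long, 20 thick, 10 tall) with a white card on each face; about 70 g. Origin: centre of the foot's underside; z up. Same shape, in another pocket of the rack; leave it there.
- blue_holder: Upright blue plastic label holder: a plate 60 wide (its y axis), 8 thick (its x axis), 95 mm tall overall, on a thicker foot (60 long, 20 thick, 10 tall) with a white card on each face; about 70 g. Origin: centre of the foot's underside; z up. Same shape, in another pocket of the rack; leave it there.
- rack: Black plastic rack, fixed: 48 (x) x 246 (y) x 27 mm tall, with three pockets in a row along its y axis, 78 mm between centres, each 24 x 66 mm and 15 mm deep (pocket floor 12 mm above the bench), the holders' long side along the rack's y. Origin: centre of its underside, on the bench.
- shelf: Fixed riser shelf: light wood board 300 mm wide (y), wood top 82 mm above the bench, on steel side panels, with an aluminium label channel along its robot-side edge. Origin: on the bench under the middle of the channel's centre line. x: away from the robot across the shelf (board from -20 to +165 mm); y: along the channel, from its open end to the stop; z up.
- mouth (a point): On the channel floor (70 mm above the bench), centre of the open end, at shelf y = -100 mm; axes as the shelf. The channel is 26 mm wide inside, walls 19 mm tall. From shelf y -146 to -52 mm it is open from above, with 45 degree flares (tops 30 mm above its floor, 50 mm apart); the foot goes in from above only here.
- lip (a point): On the channel floor at shelf y = -50 mm, where the lips begin; axes as the shelf. From here to y = +100 mm two dark inward lips cover the channel, leaving a 15 mm gap for the 8 mm plate, while the 20 mm foot runs below them: lip underside 15 mm, lip top 20 mm above the channel floor.
- home (a point): Point on the channel floor under the centre of the holder's foot when it is fully home (130 mm along the channel from mouth). Axes as the shelf.
- stop_face (a point): Point 50 mm above the channel floor, at the top of the face of the orange stop that the holder's end edge meets; the stop is an 11 mm wide orange block in the channel, its face 50 mm tall. With the stop out the face is at shelf y = +48 mm, fully in at +60 mm.
- stop (a joint): Travel of the orange spring stop along the shelf's +y: 0 out, 0.012 m fully in against a hard end. The spring needs about 3.6 N to start and 7.2 N at the end; let go, it returns.
- phone: Phone lying on the bench, 74 x 150 x 9 mm, silver edges. Origin: centre of its underside. Leave.
- shelf_phone: White-edged phone lying on the shelf board, 74 x 150 x 9 mm. Origin: centre of its underside. Leave.
- flux_bottle: Small blue bottle, 38 mm across, 85 mm tall, standing on the bench. Origin: centre of its underside. Leave.
- screw_pot: Clear pot with yellow lid, 52 mm across, 40 mm tall, on the bench. Origin: centre of its underside. Leave.
- screwdriver: Screwdriver with red handle, 150 mm long, lying on the bench. Leave.
Not all that is in view belongs to the job. There is more than one size of the red_holder; the job needs the smallest.

How it is judged:
By the outcome, as a careful person would: the job done as asked, in the order asked, and still so for the second after the job is handed in, while the arm keeps its last pose, push and grip.
It also fails if it takes over 42 s, if anything falls off the work surface, if the arm or the gripper's body presses on something with over 40 N, if the wrist force passes 120 N, or if a joint passes its speed limit or range.

## Working session

There is one attempt and no reset: what is moved stays moved. The work goes in short steps, Python scripts to look and compute and a tool call to move; the robot and the scene stay as the last step left them, time stands still between calls to the robot, and variables do not carry over. Pictures are saved under pics/ and viewed, at most 10 in all, crops included, and the job is handed in when it is done.

Besides the shell and the picture viewer there is one more tool, called after "Call:" as name(argument=value, ...), one argument or row to a line, values as JSON. servo_tool: Moves the arm, as the interface text tells. Its arguments: {"type":"object","properties":{"targets":{"type":"array","items":{"type":"array","items":{"type":"number","minimum":-1,"maximum":1}}},"hand":{"type":"number"}},"required":["targets"]}

```bash
ls; mkdir -p pics; python3 - <<'E'
from bench import telemetry, imaging, order, finder
import cv2, numpy as np
s=telemetry.sense();print(s)
ims=[]
for c in ["side","top","wrist"]:
    im=imaging.read_camera(c);cv2.imwrite(f"pics/{c}0.png",im[:,:,::-1]);m=imaging.camera_model(c);print(c,{k:np.round(v,3).tolist() if not isinstance(v,str) else v for k,v in m.items()})
    for t in ["red_holder","yellow_holder","blue_holder","rack","shelf","mouth","lip","home","stop_face"]:
        print(c,t,[(np.round(d['position']).tolist(),round(d['p'],2)) for d in finder.spot_point(c,t)][:4])
print(telemetry.sense()['time_s'])
E
```

```text
pics
{'time_s': 0.0, 'joint_positions': array([-1.54879586e+00,  2.59331038e-01,  1.53606997e+00, -8.74273180e-06,
        1.34795734e+00, -2.02808801e-01]), 'qvel': array([ 0.00151938,  0.00077105,  0.00028231,  0.0003914 , -0.00159878,
        0.00069375]), 'tau': array([-9.47171211e-04, -4.37307930e+01, -2.84006059e+01,  7.18595507e-02,
        4.14819131e-02, -1.37104525e-04]), 'ee_pos': array([ 122.60942868, -535.61749241,  217.82938517]), 'eef_rot': array([-8.79625423e-04,  9.93688752e-01,  1.12169003e-01,  7.54592528e-05]), 'wrist_force': array([-0.049888  , -0.39887669, -0.3063993 ]), 'ft_torque': array([ 0.00772933, -0.01542954,  0.0645285 ]), 'finger_force': 0.0, 'finger_gap': 0.9977527233235}
side {'fx': 567.869, 'fy': 567.869, 'cx': 313.195, 'cy': 236.817, 'view': [[-0.737, -0.676, -0.018, 378.993], [0.439, -0.498, 0.748, -329.179], [-0.514, 0.543, 0.664, -876.289], [0.0, 0.0, 0.0, 1.0]]}
side red_holder [([400.0, 223.0], 0.78), ([373.0, 196.0], 0.65)]
side yellow_holder [([424.0, 207.0], 0.65)]
side blue_holder [([375.0, 238.0], 0.71), ([392.0, 291.0], 0.65), ([217.0, 31
[... 697 characters left out ...]
0, 244.0], 0.81), ([278.0, 188.0], 0.35)]
top rack [([424.0, 249.0], 0.8)]
top shelf [([234.0, 191.0], 0.56)]
top mouth [([274.0, 189.0], 0.76), ([424.0, 250.0], 0.61), ([236.0, 137.0], 0.57)]
top lip [([251.0, 194.0], 0.87), ([426.0, 247.0], 0.33)]
top home [([209.0, 188.0], 0.81), ([274.0, 275.0], 0.21)]
top stop_face [([199.0, 184.0], 0.58)]
wrist {'fx': 342.537, 'fy': 342.537, 'cx': 313.406, 'cy': 241.929, 'view': [[0.223, -0.975, -0.0, -549.549], [0.944, 0.216, -0.25, 29.323], [0.243, 0.055, 0.968, -390.274], [0.0, 0.0, 0.0, 1.0]]}
wrist red_holder []
wrist yellow_holder []
wrist blue_holder []
wrist rack []
wrist shelf []
wrist mouth []
wrist lip []
wrist home []
wrist stop_face []
1.5
```

View pics/side0.png

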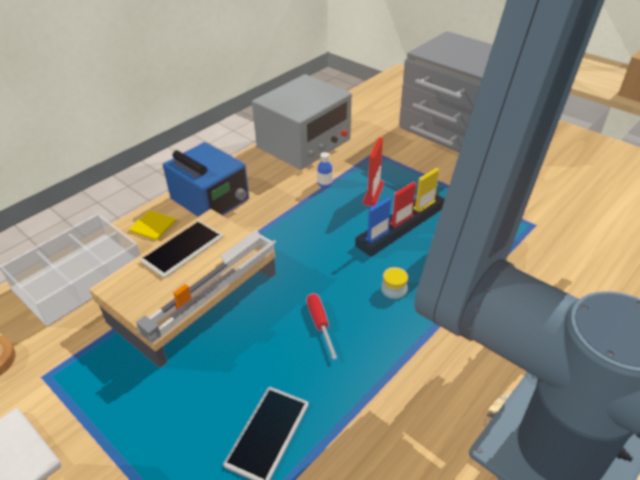

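View pics/top0.png

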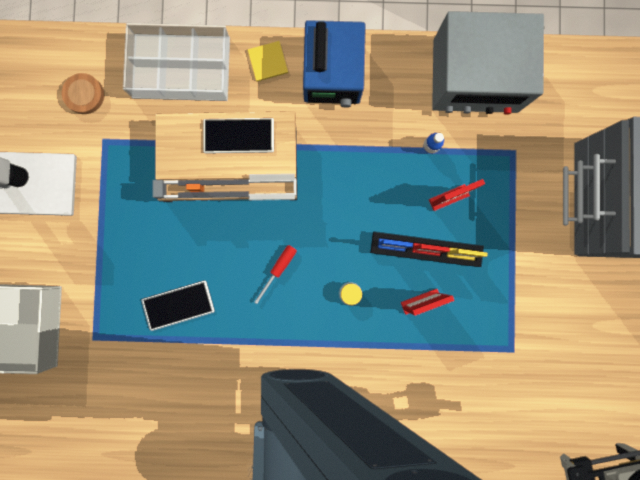

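Red candidates in the top picture are the rack middle pocket (429,251), a loose one behind at (455,195) and a loose one in front at (427,302). The screwdriver handle at (283,260) is also red. By the description it is the one in the rack; I'll check this in a close crop and measure the sizes.

```bash
cat > h.py <<'E'
import numpy as np, cv2
from bench import telemetry, imaging, order, finder
from scipy.spatial.transform import Rotation as R
def ray(m,px):
    V=np.array(m['view']);Rm=V[:3,:3];o=-Rm.T@V[:3,3]
    d=Rm.T@np.array([(px[0]-m['cx'])/m['fx'],-(px[1]-m['cy'])/m['fy'],-1]);return o,d
def onz(m,px,z):
    o,d=ray(m,px);return o+d*(z-o[2])/d[2]
def proj(m,P):
    V=np.array(m['view']);c=V[:3,:3]@np.array(P,float)+V[:3,3]
    return np.array([m['cx']+m['fx']*c[0]/-c[2],m['cy']+m['fy']*c[1]/c[2]*1.0])
def tri(ms,pxs):
    A=np.zeros((3,3));b=np.zeros(3)
    for m,p in zip(ms,pxs):
        o,d=ray(m,p);d/=np.linalg.norm(d);Q=np.eye(3)-np.outer(d,d);A+=Q;b+=Q@o
    return np.linalg.solve(A,b)
E
python3 - <<'E'
from h import *
im=imaging.read_camera("top")
c=cv2.resize(im[165:330,360:500],None,fx=4.2,fy=3.6,interpolation=cv2.INTER_CUBIC)
c=cv2.resize(im[170:320,365:495],None,fx=4,fy=4,interpolation=cv2.INTER_CUBIC)
cv2.imwrite("pics/crop1.png",c[:,:,::-1])
T=imaging.camera_model("top");S=imaging.camera_model("side")
print(proj(T,onz(T,(429,251),50)))
for t,z in [("rack",27),("red_holder",95),("yellow_holder",95),("blue_holder",95),("shelf",82)]:
    for d in finder.regions_of("top",t):
        if d['p']<.3: continue
        (cc,wh,a)=cv2.minAreaRect(np.argwhere(d['pixels'])[:,::-1].astype(np.float32)); bx=cv2.boxPoints((cc,wh,a))
        print(t,round(d['p'],2),np.round(cc),np.round(wh,1),round(a,1),"ctr",np.round(onz(T,cc,z)).tolist(),"corners",[np.round(onz(T,p,z)[:2]).tolist() for p in bx])
for t,zz in [("rack",0),("mouth",70),("lip",70),("home",70),("stop_face",120),("shelf",0)]:
    a=finder.spot_point("top",t);b=finder.spot_point("side",t)
    if a: print(t,"top",np.round(onz(T,a[0]['position'],zz)))
    if b: print(t,"side",np.round(onz(S,b[0]['position'],zz)), 'tri',np.round(tri([T,S],[a[0]['position'],b[0]['position']])) if a else '')
E
```

```text
[429. 251.]
rack 0.9 [427. 248.] [112.   22.6] 7.4 ctr [497.0, -270.0, 27.0] corners [[484.0, -144.0], [534.0, -149.0], [509.0, -396.0], [459.0, -390.0]]
red_holder 0.87 [427. 301.] [17.4 51.3] 69.6 ctr [385.0, -258.0, 95.0] corners [[382.0, -202.0], [422.0, -302.0], [388.0, -315.0], [348.0, -215.0]]
red_holder 0.83 [457. 193.] [12.5 56.9] 66.8 ctr [612.0, -318.0, 95.0] corners [[598.0, -258.0], [649.0, -367.0], [625.0, -378.0], [574.0, -268.0]]
red_holder 0.79 [431. 249.] [36.3 10.9] 9.5 ctr [492.0, -264.0, 95.0] corners [[486.0, -225.0], [508.0, -228.0], [498.0, -304.0], [475.0, -300.0]]
red_holder 0.57 [224. 156.] [ 88. 144.] 89.2 ctr [677.0, 175.0, 95.0] corners [[766.0, 333.0], [778.0, 27.0], [590.0, 19.0], [578.0, 322.0]]
yellow_holder 0.7 [467. 254.] [37.8  8.9] 7.1 ctr [484.0, -340.0, 95.0] corners [[479.0, -300.0], [498.0, -302.0], [490.0, -381.0], [471.0, -379.0]]
yellow_holder 0.47 [224. 156.] [ 88.1 144. ] 89.1 ctr [678.0, 175.0, 95.0] corners [[766.0, 333.0], [779.0, 27.0], [591.0, 19.0], [577.0, 322.0]]
blue_holder 0.76 [394. 245.] [33.2  9.5] 8.4 ctr [500.0, -188.0, 95.0] corners [[494.0, -152.0], [514.0, -155.0], [506.0, -224.0], [486.0, -221.0]]
shelf 0.8 [225. 155.] [ 90.  144.5] 89.4 ctr [682.0, 176.0, 82.0] corners [[773.0, 336.0], [785.0, 26.0], [591.0, 18.0], [579.0, 326.0]]
rack top [ 497. -277.    0.]
rack side [ 495. -272.    0.] tri [ 498. -278.   -6.]
mouth top [613.  71.  70.]
mouth side [613.  70.  70.] tri [613.  71.  71.]
lip top [362. 270.  70.]
lip side [613. 126.  70.] tri [399. 237. 297.]
home top [605. 204.  70.]
home side [612. 202.  70.] tri [605. 204.  76.]
stop_face top [614. 219. 120.]
stop_face side [604. 220. 120.] tri [613. 218. 113.]
shelf top [618. 169.   0.]
shelf side [611. 166.   0.] tri [615. 167.  -2.]
```

View pics/crop1.png

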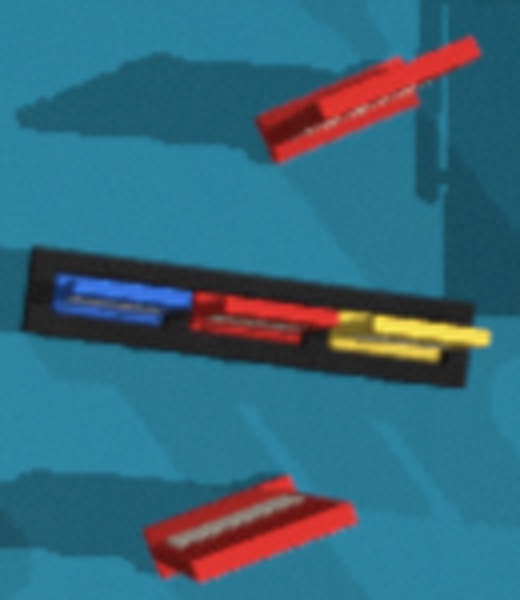

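The crop shows the rack's red holder in the middle pocket at crop (260,310), clearly smaller than the two loose reds at (360,95) and (250,530). My target is the rack's middle pocket. Starting the approach now.

Call:
servo_tool(
  targets=[
    [0.98,-0.4,0,0,0,-0.2],
    [0.98,-0.4,0,0,0,-0.2],
    [0.98,-0.4,0,0,0,-0.2],
    [0.98,-0.4,0,0,0,-0.2],
    [0.98,-0.4,0,0,0,-0.2],
    [0.98,-0.4,0,0,0,-0.2],
  ],
  hand=0.5,
)

```text
time_s: 2.9
ee_pos: [300.5, -410.1, 218.9]
eef_rot: [-0.0, 0.908, 0.419, 0.002]
wrist_force: [-0.1, -0.3, -0.5]
finger_gap: 0.621
finger_force: 0.0
```

```bash
cat >> h.py <<'E'
def delta(target, yawy):
    """units for moving TCP to target pointing down with tool y at yaw (deg, mod 180)"""
    s=telemetry.sense();q=s['eef_rot'];Rc=R.from_quat([q[1],q[2],q[3],q[0]]);M=Rc.as_matrix()
    best=None
    for k in (0,180):
        a=np.deg2rad(yawy+k);y=np.array([np.cos(a),np.sin(a),0]);z=np.array([0,0,-1.]);x=np.cross(y,z)
        rv=(Rc.inv()*R.from_matrix(np.c_[x,y,z])).as_rotvec()
        if best is None or np.linalg.norm(rv)<np.linalg.norm(best): best=rv
    d=M.T@(np.array(target)-s['ee_pos'])
    print("t",round(s['time_s'],2),"pos",np.round(s['ee_pos'],1),"yawy",round(np.rad2deg(np.arctan2(M[1,1],M[0,1])),2),"tilt",round(np.rad2deg(np.arccos(-M[2,2])),2),"F",np.round(s['wrist_force'],1),"gap",round(s['finger_gap']*93,1),"ff",round(s['finger_force'],1),"j",np.round(s['joint_positions'],2))
    print("units",np.round(d/200,4),np.round(best/np.pi,4),"mm",np.round(d,1))
E
python3 -c "
from h import *
delta([495,-270,200],-5.8)"
```

```text
t 2.9 pos [ 300.5 -410.1  218.9] yawy -40.47 tilt 0.18 F [-0.1 -0.3 -0.5] gap 57.7 ff 0.0 j [-1.16  0.18  1.63  0.    1.33 -0.45]
units [1.1637 0.2851 0.0983] [ 0.0005 -0.0009 -0.1926] mm [232.7  57.   19.7]
```

Call:
servo_tool(
  targets=[
    [1.0,0.28,0,0,0,-0.192],
    [1.0,0.28,0,0,0,-0.192],
    [1.0,0.28,0,0,0,-0.192],
    [1.0,0.28,0,0,0,-0.192],
    [1.0,0.28,0,0,0,-0.192],
    [1.0,0.28,0,0,0,-0.192],
    [1.0,0.28,0,0,0,-0.192],
    [1.0,0.28,0,0,0,-0.192],
  ],
)

```text
time_s: 3.57
ee_pos: [469.1, -300.9, 218.4]
eef_rot: [-0.0, 0.747, 0.665, -0.0]
wrist_force: [-0.9, -0.4, -0.0]
finger_gap: 0.497
finger_force: 0.0
```

```bash
python3 - <<'E'
from h import *
W=imaging.camera_model("wrist");im=imaging.read_camera("wrist");cv2.imwrite("pics/w1.png",im[:,:,::-1])
delta([497,-270,200],-5.8)
for t,z in [("rack",27),("red_holder",107),("yellow_holder",107),("blue_holder",107)]:
    for d in finder.regions_of("wrist",t):
        if d['p']<.3: continue
        (cc,wh,a)=cv2.minAreaRect(np.argwhere(d['pixels'])[:,::-1].astype(np.float32)); bx=cv2.boxPoints((cc,wh,a))
        print(t,round(d['p'],2),np.round(cc),np.round(wh,1),round(a,1),[np.round(onz(W,p,z)[:2]).tolist() for p in bx])
    print(t,[(np.round(d['position'],1).tolist(),round(d['p'],2),np.round(onz(W,d['position'],0 if t=='rack' else 12),1).tolist()) for d in finder.spot_point("wrist",t)])
E
```

```text
t 3.62 pos [ 468.7 -301.4  218.5] yawy -6.67 tilt 0.05 F [ 0.6 -0.9  0.2] gap 46.3 ff 0.0 j [-0.77  0.27  1.52 -0.    1.35 -0.65]
units [0.1723 0.1225 0.0924] [-0.0002  0.0001 -0.0048] mm [34.5 24.5 18.5]
rack [([335.5, 187.5], 0.64, [497.2, -271.1, 0.0])]
red_holder 0.96 [477. 242.] [148.   65.6] 61.3 [[554.0, -271.0], [600.0, -252.0], [661.0, -369.0], [612.0, -394.0]]
red_holder 0.63 [206. 193.] [123.   69.5] 56.9 [[343.0, -222.0], [394.0, -199.0], [434.0, -285.0], [380.0, -312.0]]
red_holder 0.57 [336. 196.] [74. 21.] 90.0 [[486.0, -237.0], [503.0, -239.0], [498.0, -299.0], [480.0, -297.0]]
red_holder [([228.4, 193.6], 0.85, [380.5, -263.1, 12.0]), ([335.0, 187.9], 0.82, [496.0, -270.2, 12.0]), ([441.6, 218.3], 0.71, [609.5, -316.8, 12.0])]
yellow_holder 0.77 [337. 275.] [87.4 19.5] 88.5 [[480.0, -296.0], [496.0, -297.0], [491.0, -377.0], [474.0, -375.0]]
yellow_holder [([334.3, 254.2], 0.77, [487.8, -344.4, 12.0])]
blue_holder 0.94 [336.  96.] [89. 23.] 90.0 [[494.0, -161.0], [511.0, -163.0], [505.0, -226.0], [487.0, -224.0]]
blue_holder [([337.6, 112.8], 0.87, [506.2, -194.6, 12.0])]
```

View pics/w1.png

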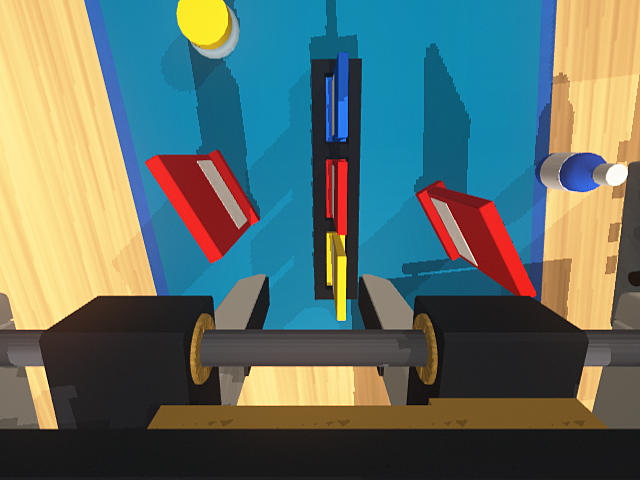

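The wrist view shows the rack upright at column 336 and the red target at (337,197). The loose big reds are at (205,205) and (478,240), clear of the descent. Next I align above it.

Call:
servo_tool(
  targets=[
    [0.171,0.122,0.2,0,0,0],
    [0.171,0.122,0.25,0,0,0],
    [0.171,0.122,0.25,0,0,0],
    [0.171,0.122,0.25,0,0,0],
  ],
)

```text
time_s: 4.35
ee_pos: [497.1, -268.8, 167.8]
eef_rot: [-0.001, 0.746, 0.666, -0.0]
wrist_force: [-0.4, -0.5, 0.3]
finger_gap: 0.497
finger_force: 0.0
```

```bash
python3 - <<'E'
from h import *
W=imaging.camera_model("wrist");im=imaging.read_camera("wrist")
c=im[150:420,200:470];cv2.imwrite("pics/w2.png",cv2.resize(c,None,fx=2.2,fy=2.2)[:,:,::-1])
delta([496.3,-270,61],-6.6)
for t,z in [("red_holder",107)]:
    for d in finder.regions_of("wrist",t):
        p=np.argwhere(d['pixels'])[:,::-1].astype(np.float32);(cc,wh,a)=cv2.minAreaRect(p); bx=cv2.boxPoints((cc,wh,a))
        print(t,round(d['p'],2),np.round(cc),np.round(wh,1),round(a,1),[np.round(onz(W,p,z)[:2]).tolist() for p in bx])
for P in [(496.3,-270,107),(496.3+4,-270,107),(496.3-4,-270,107),(496.3,-240,107),(496.3,-300,107)]: print(P,np.round(proj(W,P),1))
E
```

```text
t 4.4 pos [ 497.6 -269.9  169.1] yawy -6.53 tilt 0.03 F [-0.3 -0.9  0.2] gap 46.5 ff 0.0 j [-0.69  0.32  1.57 -0.    1.25 -0.58]
units [-0.0012 -0.0062  0.5405] [-0.0001  0.0001  0.0004] mm [ -0.2  -1.2 108.1]
red_holder 0.87 [153. 247.] [127.6 115.7] 57.8 [[336.0, -227.0], [411.0, -194.0], [442.0, -272.0], [362.0, -311.0]]
red_holder 0.85 [312. 248.] [100.  23.] 90.0 [[493.0, -227.0], [509.0, -229.0], [501.0, -300.0], [485.0, -298.0]]
red_holder 0.62 [447. 269.] [110.2  52. ] 41.5 [[549.0, -271.0], [573.0, -246.0], [629.0, -305.0], [605.0, -333.0]]
red_holder 0.32 [311. 208.] [240.  56.] 90.0 [[491.0, -159.0], [525.0, -163.0], [510.0, -325.0], [469.0, -320.0]]
(496.3, -270, 107) [312.6 258.9]
(500.3, -270, 107) [318.3 258.3]
(492.3, -270, 107) [306.8 259.5]
(496.3, -240, 107) [307.5 216.4]
(496.3, -300, 107) [317.3 298.8]
```

View pics/w2.png

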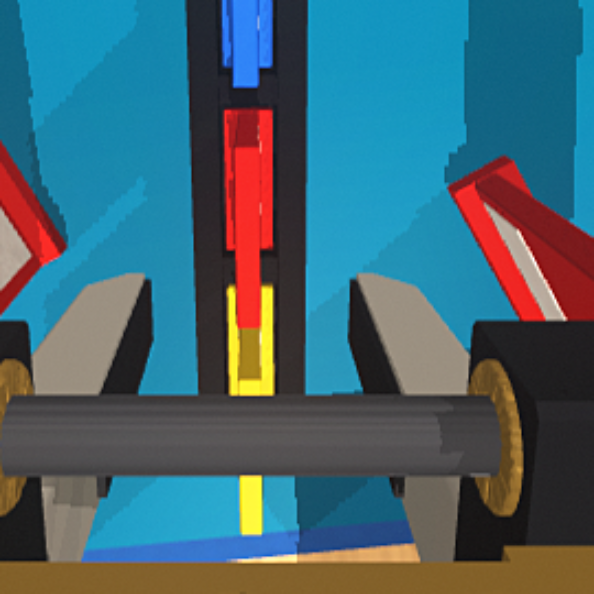

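Red plate centred between the fingers (crop column 249, finger midpoint 251), spanning rows that match y −240…−300. Going down, then gripping.

Call:
servo_tool(
  targets=[
    [0,-0.004,0.2,0,0,0],
    [0,-0.004,0.36,0,0,0],
    [0,-0.004,0.48,0,0,0],
    [0,-0.004,0.54,0,0,0],
    [0,-0.004,0.54,0,0,0],
    [0,-0.004,0.54,0,0,0],
  ],
)

```text
time_s: 4.95
ee_pos: [497.1, -270.5, 61.6]
eef_rot: [0.001, 0.747, 0.665, -0.0]
wrist_force: [-0.7, -0.4, 0.6]
finger_gap: 0.5
finger_force: 0.0
```

Call:
servo_tool(
  targets=[
    [0,0,0,0,0,0],
    [0,0,0,0,0,0],
    [0,0,0,0,0,0],
    [0,0,0,0,0,0],
    [0,0,0,0,0,0],
    [0,0,0,0,0,0],
    [0,0,0,0,0,0],
    [0,0,0,0,0,0],
  ],
  hand=0,
)

```text
time_s: 5.62
ee_pos: [497.0, -269.4, 60.9]
eef_rot: [0.0, 0.746, 0.666, 0.0]
wrist_force: [-0.3, 0.6, 2.5]
finger_gap: 0.085
finger_force: 30.0
```

Call:
servo_tool(
  targets=[
    [0,0,-0.1,0,0,0],
    [0,0,-0.25,0,0,0],
    [0,0,-0.45,0,0,0],
    [0,0,-0.65,0,0,0],
    [0,0,-0.75,0,0,0],
    [0,0,-0.75,0,0,0],
  ],
)

```text
time_s: 6.12
ee_pos: [499.3, -271.2, 216.5]
eef_rot: [0.005, 0.746, 0.666, 0.001]
wrist_force: [0.4, -0.0, 0.0]
finger_gap: 0.087
finger_force: 30.0
```

```bash
python3 - <<'E'
from h import *
T=imaging.camera_model("top");S=imaging.camera_model("side");a={};b={}
imaging.read_camera("top");imaging.read_camera("side")
for t in ["mouth","lip","home","stop_face","shelf"]:
    z={"stop_face":120,"shelf":0}.get(t,70)
    print(t,[(n,round(d['p'],2),np.round(onz(m,d['position'],z),1)[:2].tolist()) for n,m in (("top",T),("side",S)) for d in finder.spot_point(n,t)[:2]])
delta([613,69,210],-2.5)
E
```

```text
mouth [('top', 0.9, [611.7, 66.3]), ('side', 0.75, [616.9, 77.0])]
lip [('top', 0.71, [603.6, 119.3]), ('top', 0.36, [426.7, 61.0]), ('side', 0.67, [611.9, 122.9])]
home [('top', 0.77, [611.6, 205.7]), ('side', 0.86, [618.0, 200.7])]
stop_face [('side', 0.75, [608.7, 217.2])]
shelf [('top', 0.94, [617.8, 171.5]), ('side', 0.66, [605.3, 172.3])]
t 6.72 pos [ 496.8 -269.3  210.1] yawy -6.57 tilt 0.05 F [ 0.2  0.2 -0.9] gap 7.8 ff 30.0 j [-0.69  0.29  1.51  0.    1.34 -0.58]
units [1.7468e+00 3.8380e-01 1.2000e-03] [-0.0002 -0.0002 -0.0226] mm [3.494e+02 7.680e+01 2.000e-01]
```

Call:
servo_tool(
  targets=[
    [0.1,0.03,0,0,0,-0.02],
    [0.27,0.07,0,0,0,-0.049],
    [0.45,0.11,0,0,0,-0.049],
    [0.63,0.16,0,0,0,-0.049],
    [0.81,0.2,0,0,0,-0.049],
    [0.95,0.24,0,0,0,-0.049],
    [0.95,0.24,0,0,0,-0.049],
  ],
)

```text
time_s: 7.3
ee_pos: [567.6, -80.9, 210.7]
eef_rot: [-0.0, 0.691, 0.723, 0.001]
wrist_force: [-0.0, 0.4, -1.2]
finger_gap: 0.086
finger_force: 30.0
```

```bash
python3 - <<'E'
from h import *
delta([613,70,200],2.2)
W=imaging.camera_model("wrist");im=imaging.read_camera("wrist");cv2.imwrite("pics/w3.png",im[:,:,::-1])
for t in ["mouth","lip","home","stop_face"]:
    z={"stop_face":120}.get(t,70)
    print(t,[(round(d['p'],2),np.round(d['position']),np.round(onz(W,d['position'],z),1)[:2].tolist()) for d in finder.spot_point("wrist",t)[:2]])
E
```

```text
t 7.3 pos [567.6 -80.9 210.7] yawy 2.53 tilt 0.15 F [-0.   0.4 -1.2] gap 8.0 ff 30.0 j [-0.34  0.31  1.49  0.    1.35 -0.38]
units [0.7436 0.2598 0.0554] [ 0.0003 -0.0008  0.0018] mm [148.7  52.   11.1]
mouth [(0.73, array([383.,  49.]), [617.7, 73.2])]
lip []
home []
stop_face [(0.21, array([155., 231.]), [445.5, -74.6])]
```

View pics/w3.png

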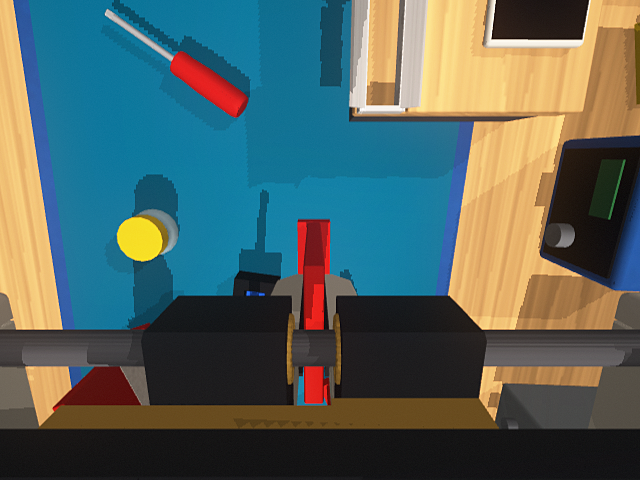

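The wrist view shows the holder hanging straight at (314,300), and the channel's open flared end ahead at (383,60). I'll move closer and measure the channel line.

Call:
servo_tool(
  targets=[
    [0.15,0.1,0,0,0,0],
    [0.3,0.2,0,0,0,0],
    [0.43,0.25,0,0,0,0],
    [0.43,0.25,0,0,0,0],
    [0.43,0.25,0,0,0,0],
  ],
)

```text
time_s: 7.97
ee_pos: [612.9, 1.6, 210.3]
eef_rot: [-0.0, 0.693, 0.721, -0.0]
wrist_force: [0.3, -0.5, -0.8]
finger_gap: 0.084
finger_force: 30.0
```

```bash
python3 - <<'E'
from h import *
delta([613,70,200],2.2)
W=imaging.camera_model("wrist");im=imaging.read_camera("wrist");cv2.imwrite("pics/w4.png",im[:,:,::-1])
for t in ["mouth","lip","home","stop_face"]:
    z={"stop_face":120}.get(t,70)
    print(t,[(round(d['p'],2),np.round(d['position']),np.round(onz(W,d['position'],z),1)[:2].tolist()) for d in finder.spot_point("wrist",t)[:2]])
E
```

```text
t 7.97 pos [612.9   1.6 210.3] yawy 2.3 tilt 0.04 F [ 0.3 -0.5 -0.8] gap 7.9 ff 30.0 j [-0.18  0.38  1.39 -0.    1.38 -0.22]
units [0.3417 0.0141 0.0515] [-0.0002  0.0001  0.0006] mm [68.3  2.8 10.3]
mouth [(0.76, array([321., 150.]), [616.7, 73.9])]
lip [(0.55, array([316.,  86.]), [610.1, 125.1])]
home []
stop_face []
```

View pics/w4.png

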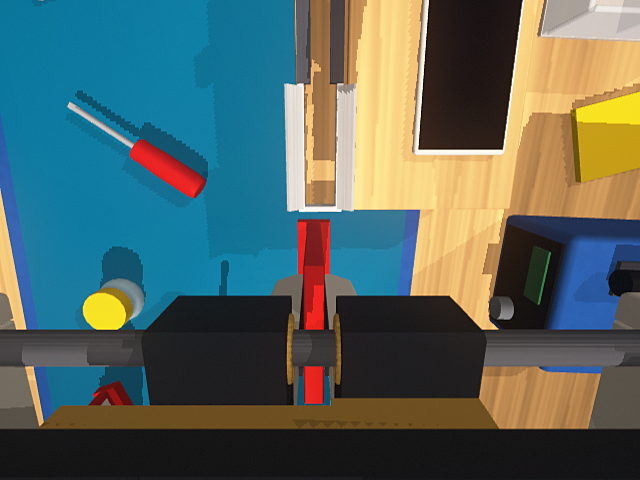

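```bash
python3 - <<'E'
from h import *
W=imaging.camera_model("wrist")
im=cv2.imread("pics/w4.png").astype(int)
for r in [5,20,40,60,75,95,115,135,155,175,195,205]:
    g=im[r,270:375].sum(1)/3; e=np.abs(np.diff(im[r,270:375],axis=0)).sum(1)
    print(r,[(int(i)+270.5,int(e[i])) for i in np.where(e>70)[0]])
for p,z in [((321,210),100),((320.5,86),100),((321,208),70)]: print(p,z,np.round(onz(W,p,z),1))
for y in (0,46,60): print()
E
```

```text
5 [(293.5, 98), (294.5, 291), (295.5, 271), (308.5, 112), (309.5, 112), (329.5, 94), (344.5, 172), (347.5, 122), (349.5, 109), (366.5, 194)]
20 [(294.5, 305), (295.5, 180), (307.5, 126), (310.5, 94), (329.5, 156), (344.5, 128), (347.5, 152), (348.5, 98), (349.5, 79), (362.5, 181)]
40 [(294.5, 200), (296.5, 127), (306.5, 109), (310.5, 76), (329.5, 151), (343.5, 78), (344.5, 89), (347.5, 92), (348.5, 133), (357.5, 181)]
60 [(294.5, 138), (295.5, 119), (296.5, 102), (307.5, 122), (309.5, 74), (310.5, 89), (311.5, 199), (312.5, 96), (314.5, 138), (329.5, 196), (343.5, 118), (346.5, 117), (348.5, 117), (355.5, 132)]
75 [(294.5, 79), (295.5, 184), (296.5, 131), (306.5, 107), (309.5, 96), (310.5, 258), (313.5, 229), (329.5, 204), (343.5, 159), (346.5, 133), (347.5, 109), (348.5, 76), (357.5, 178)]
95 [(283.5, 180), (284.5, 159), (303.5, 418), (307.5, 204), (311.5, 227), (334.5, 71), (336.5, 437), (337.5, 91), (356.5, 88)]
115 [(284.5, 319), (303.5, 450), (304.5, 82), (305.5, 192), (312.5, 215), (334.5, 74), (335.5, 91), (336.5, 368), (337.5, 142), (355.5, 104)]
135 [(284.5, 166), (285.5, 167), (303.5, 313), (304.5, 99), (306.5, 190), (311.5, 220), (334.5, 101), (335.5, 302), (336.5, 142), (337.5, 122)]
155 [(285.5, 321), (303.5, 328), (304.5, 118), (305.5, 203), (312.5, 277), (334.5, 124), (335.5, 406), (337.5, 73), (354.5, 104)]
175 [(285.5, 184), (286.5, 164), (303.5, 162), (304.5, 232), (306.5, 194), (333.5, 83), (334.5, 183), (335.5, 442), (336.5, 89), (353.5, 85), (354.5, 82)]
195 [(286.5, 336), (304.5, 380), (305.5, 106), (333.5, 72), (334.5, 147), (335.5, 309), (336.5, 141), (353.5, 111)]
205 [(286.5, 262), (304.5, 453), (334.5, 162), (335.5, 318), (336.5, 131), (353.5, 79)]
(321, 210) 100 [617.9  25.2 100. ]
(320.5, 86) 100 [613.5 118.6 100. ]
(321, 208) 70 [618.7  22.3  70. ]
```

Flare edges sit at columns 286.5/353.5 (row 205) and 284/356.5 (row 95), so the channel is parallel to the tool, offset +4.85 mm in tool y. The insertion centre is about 70 mm ahead.

Call:
servo_tool(
  targets=[
    [0.12,0.01,0,0,0,0],
    [0.25,0.024,0,0,0,0],
    [0.35,0.024,0,0,0,0],
    [0.35,0.024,0,0,0,0],
    [0.35,0.024,0,0,0,0],
  ],
)

```text
time_s: 8.63
ee_pos: [614.7, 71.8, 210.8]
eef_rot: [0.0, 0.693, 0.721, -0.0]
wrist_force: [-0.1, -0.4, -1.0]
finger_gap: 0.087
finger_force: 30.0
```

```bash
python3 - <<'E'
from h import *
delta([615,71.5,121],2.2)
im=imaging.read_camera("wrist")
for r in [20,60,100,130,160,190,205]:
    e=np.abs(np.diff(im[r,230:400].astype(int),axis=0)).sum(1)
    print(r,[(int(i)+230.5,int(e[i])) for i in np.where(e>100)[0]])
delta([615,71.5,121],2.2)
E
```

```text
t 8.63 pos [614.7  71.8 210.8] yawy 2.31 tilt 0.03 F [-0.1 -0.4 -1. ] gap 8.1 ff 30.0 j [-0.06  0.39  1.37 -0.    1.38 -0.1 ]
units [-0.0015  0.0012  0.449 ] [0.     0.0001 0.0006] mm [-0.3  0.2 89.8]
20 [(288.5, 207), (289.5, 176), (303.5, 218), (304.5, 136), (323.5, 139), (337.5, 183), (341.5, 114), (342.5, 130), (362.5, 176)]
60 [(288.5, 145), (307.5, 209), (314.5, 244), (322.5, 122), (340.5, 176), (341.5, 131), (356.5, 167)]
100 [(289.5, 207), (290.5, 112), (307.5, 213), (311.5, 210), (336.5, 149), (337.5, 201), (339.5, 328), (341.5, 235)]
130 [(290.5, 203), (291.5, 145), (304.5, 138), (307.5, 206), (312.5, 235), (335.5, 114), (336.5, 105), (337.5, 197), (339.5, 368), (340.5, 317)]
160 [(290.5, 141), (304.5, 175), (322.5, 286), (335.5, 153), (340.5, 133), (346.5, 130)]
190 [(279.5, 103), (280.5, 268), (298.5, 392), (301.5, 231), (328.5, 235), (329.5, 408), (347.5, 113)]
205 [(280.5, 303), (298.5, 439), (299.5, 152), (300.5, 181), (328.5, 131), (329.5, 282)]
t 8.68 pos [614.9  71.1 210.8] yawy 2.25 tilt 0.04 F [-0.3 -0.5 -0.8] gap 7.9 ff 30.0 j [-0.06  0.39  1.37 -0.    1.38 -0.1 ]
units [0.0023 0.0007 0.4489] [0.     0.0002 0.0003] mm [ 0.5  0.1 89.8]
```

Centred: flare midpoint 313.9 and lip gap midpoint 313.7 against the holder at 313.5. Lowering.

Call:
servo_tool(
  targets=[
    [0,0,0.12,0,0,0],
    [0,0,0.25,0,0,0],
    [0,0,0.33,0,0,0],
    [0,0,0.38,0,0,0],
    [0,0,0.42,0,0,0],
    [0,0,0.45,0,0,0],
    [0,0,0.45,0,0,0],
    [0,0,0.45,0,0,0],
  ],
)

```text
time_s: 9.35
ee_pos: [615.4, 71.6, 121.2]
eef_rot: [0.0, 0.693, 0.721, 0.0]
wrist_force: [-0.5, -0.7, -0.2]
finger_gap: 0.082
finger_force: 30.0
```

```bash
python3 - <<'E'
from h import *
im=imaging.read_camera("side");cv2.imwrite("pics/s5.png",cv2.resize(im[200:370,120:320],None,fx=3.5,fy=3.5,interpolation=cv2.INTER_CUBIC)[:,:,::-1])
delta([611,201.5,120.5],2.25)
E
```

```text
t 9.4 pos [615.6  71.7 121.7] yawy 2.25 tilt 0.1 F [ 0.3 -0.4 -0.5] gap 8.2 ff 30.0 j [-0.06  0.46  1.49 -0.    1.19 -0.1 ]
units [0.6493 0.0023 0.0057] [ 0.0005  0.0001 -0.    ] mm [129.9   0.5   1.1]
```

View pics/s5.png

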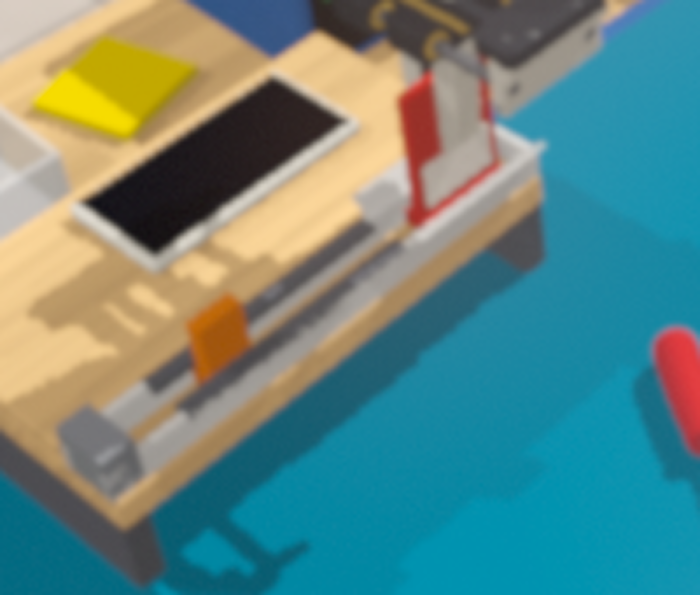

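The crop shows the holder upright with its foot down in the channel between the flares (450,190), no contact force, and the stop ahead at (218,335). Sliding along.

Call:
servo_tool(
  targets=[
    [0.05,0.001,0.004,0,0,0],
    [0.12,0.001,0.004,0,0,0],
    [0.2,0.001,0.004,0,0,0],
    [0.28,0.001,0.004,0,0,0],
    [0.36,0.001,0.004,0,0,0],
    [0.44,0.001,0.004,0,0,0],
    [0.5,0.001,0.004,0,0,0],
    [0.52,0.001,0.004,0,0,0],
  ],
)

```text
time_s: 10.07
ee_pos: [610.7, 179.0, 120.3]
eef_rot: [-0.0, 0.692, 0.722, 0.001]
wrist_force: [0.5, -0.7, -0.9]
finger_gap: 0.083
finger_force: 30.0
```

Call:
servo_tool(
  targets=[
    [0,0,0,0,0,0],
    [0,0,0,0,0,0],
    [0.03,0,0,0,0,0],
    [0.03,0,0,0,0,0],
  ],
)

```text
time_s: 10.4
ee_pos: [610.8, 182.0, 119.9]
eef_rot: [-0.0, 0.693, 0.721, 0.0]
wrist_force: [-0.9, 0.5, -1.4]
finger_gap: 0.081
finger_force: 30.0
```

```bash
python3 -c "
from h import *
delta([611,201.5,120.5],2.25)"
```

```text
t 10.4 pos [610.8 182.  119.9] yawy 2.22 tilt 0.02 F [-0.9  0.5 -1.4] gap 7.5 ff 30.0 j [0.11 0.49 1.44 0.   1.21 0.08]
units [ 0.0974  0.0046 -0.003 ] [ 0.     -0.0001 -0.0002] mm [19.5  0.9 -0.6]
```

Call:
servo_tool(
  targets=[
    [0.02,0,0,0,0,0],
    [0.04,0,0,0,0,0],
    [0.05,0,0,0,0,0],
    [0.05,0,0,0,0,0],
  ],
)

```text
time_s: 10.73
ee_pos: [610.4, 192.3, 119.8]
eef_rot: [-0.0, 0.693, 0.721, 0.0]
wrist_force: [-0.8, -0.1, -0.9]
finger_gap: 0.085
finger_force: 30.0
```

Call:
servo_tool(
  targets=[
    [0.01,0,0,0,0,0],
    [0.02,0,0,0,0,0],
    [0.02,0,0,0,0,0],
  ],
)

```text
time_s: 10.98
ee_pos: [610.3, 195.2, 119.9]
eef_rot: [0.0, 0.693, 0.721, -0.001]
wrist_force: [0.4, -4.6, 0.4]
finger_gap: 0.085
finger_force: 30.0
```

Call:
servo_tool(
  targets=[
    [0.01,0,0,0,0,0],
    [0.02,0,0,0,0,0],
    [0.02,0,0,0,0,0],
  ],
)

```text
time_s: 11.23
ee_pos: [610.1, 199.3, 119.9]
eef_rot: [0.0, 0.693, 0.721, -0.0]
wrist_force: [-0.3, -4.4, 1.0]
finger_gap: 0.087
finger_force: 30.0
```

Call:
servo_tool(
  targets=[
    [0.01,0,0,0,0,0],
    [0.015,0,0,0,0,0],
    [0.015,0,0,0,0,0],
  ],
)

```text
time_s: 11.48
ee_pos: [610.0, 202.0, 119.9]
eef_rot: [0.001, 0.693, 0.721, -0.001]
wrist_force: [-0.2, -6.4, 0.1]
finger_gap: 0.088
finger_force: 30.0
```

Call:
servo_tool(
  targets=[
    [0.005,0,0,0,0,0],
    [0.01,0,0,0,0,0],
    [0.01,0,0,0,0,0],
  ],
)

```text
time_s: 11.73
ee_pos: [609.9, 203.8, 119.9]
eef_rot: [0.001, 0.693, 0.721, -0.001]
wrist_force: [-0.3, -7.5, 1.0]
finger_gap: 0.087
finger_force: 30.0
```

Call:
servo_tool(
  targets=[
    [0.005,0,0,0,0,0],
    [0.008,0,0,0,0,0],
    [0.008,0,0,0,0,0],
  ],
)

```text
time_s: 11.98
ee_pos: [609.9, 204.9, 119.9]
eef_rot: [0.001, 0.693, 0.721, -0.001]
wrist_force: [-0.4, -8.2, 0.3]
finger_gap: 0.081
finger_force: 30.0
```

Call:
servo_tool(
  targets=[
    [0.005,0,0,0,0,0],
    [0.008,0,0,0,0,0],
    [0.008,0,0,0,0,0],
  ],
)

```text
time_s: 12.23
ee_pos: [609.9, 205.2, 120.0]
eef_rot: [0.002, 0.693, 0.721, -0.002]
wrist_force: [0.1, -12.5, 2.1]
finger_gap: 0.082
finger_force: 30.0
```

Call:
servo_tool(
  targets=[
    [0.005,0,0,0,0,0],
    [0.005,0,0,0,0,0],
    [0.005,0,0,0,0,0],
  ],
)

```text
time_s: 12.48
ee_pos: [609.9, 205.6, 120.1]
eef_rot: [0.002, 0.693, 0.721, -0.002]
wrist_force: [-0.7, -12.8, 1.2]
finger_gap: 0.086
finger_force: 30.0
```

Call:
servo_tool(
  targets=[
    [0,0,0,0,0,0],
    [0,0,0,0,0,0],
    [0,0,0,0,0,0],
    [0,0,0,0,0,0],
  ],
)

```text
time_s: 12.82
ee_pos: [609.9, 205.6, 120.1]
eef_rot: [0.002, 0.693, 0.721, -0.002]
wrist_force: [0.6, -13.4, 1.7]
finger_gap: 0.082
finger_force: 30.0
```

```bash
python3 - <<'E'
from h import *
im=imaging.read_camera("side");cv2.imwrite("pics/s6.png",cv2.resize(im[210:350,120:290],None,fx=4,fy=4,interpolation=cv2.INTER_CUBIC)[:,:,::-1])
delta([611,205,120.5],2.25)
E
```

```text
t 12.87 pos [609.9 205.6 120.1] yawy 2.23 tilt 0.3 F [ -1.6 -12.8   2.6] gap 7.8 ff 30.0 j [ 0.16  0.5   1.42 -0.01  1.22  0.12]
units [-0.0034  0.0055 -0.0021] [-0.0002  0.0017 -0.0001] mm [-0.7  1.1 -0.4]
```

View pics/s6.png

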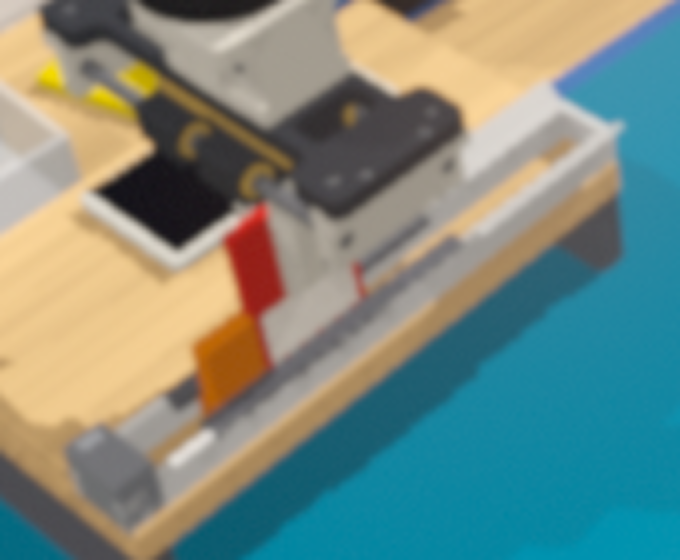

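The side crop shows the holder behind the lips with its end edge flat on the stop at (245,340). The stop has moved about (−5,+4.6) px, which fits 12 mm. One more small push to confirm the hard end.

Call:
servo_tool(
  targets=[
    [0.005,0,0,0,0,0],
    [0.005,0,0,0,0,0],
    [0.005,0,0,0,0,0],
    [0.005,0,0,0,0,0],
    [0.005,0,0,0,0,0],
    [0.005,0,0,0,0,0],
  ],
)

```text
time_s: 13.37
ee_pos: [609.9, 206.0, 120.2]
eef_rot: [0.002, 0.693, 0.721, -0.002]
wrist_force: [-1.4, -15.4, 2.9]
finger_gap: 0.087
finger_force: 30.0
```

```bash
python3 - <<'E'
from h import *
delta([611,205,120.5],2.25)
a=cv2.imread("pics/side0.png");b=imaging.read_camera("side")[:,:,::-1];S=imaging.camera_model("side")
for im in (a,b):
    h=cv2.cvtColor(np.ascontiguousarray(im),cv2.COLOR_BGR2HSV)[260:330,150:230]
    m=cv2.inRange(h,(8,215,120),(17,255,255));n,l,st,ce=cv2.connectedComponentsWithStats(m);k=1+np.argmax(st[1:,4]);print(st[k],np.round(ce[k]+[150,260],1))
u=np.array([-.039,.999,0]);p=np.array([608,218,110.])
for d in (0,12): print(np.round(proj(S,p+u*d),1))
delta([611,205,120.5],2.25)
E
```

```text
t 13.37 pos [609.9 206.  120.2] yawy 2.22 tilt 0.36 F [ -1.4 -15.4   2.9] gap 8.1 ff 30.0 j [ 0.16  0.5   1.42 -0.01  1.22  0.12]
units [-0.005   0.0055 -0.0016] [-0.0002  0.002  -0.0001] mm [-1.   1.1 -0.3]
[ 25  25  15  22 198] [181.7 295.2]
[ 20  28  16  24 227] [177.  299.2]
[188.9 287.4]
[183.6 291.3]
t 13.42 pos [609.9 206.  120.1] yawy 2.22 tilt 0.36 F [ -1.2 -16.3   4.1] gap 8.0 ff 30.0 j [ 0.16  0.5   1.42 -0.01  1.22  0.12]
units [-0.005   0.0055 -0.0018] [-0.0002  0.002  -0.0002] mm [-1.   1.1 -0.4]
```

```bash
python3 -c "
from h import *
print(order.hand_in())"
```

```text
the job is handed in; nothing more can be done
None
```

I handed the job in with the red holder behind the lip and the gripper still pressing it against the orange stop at about 15 N. The spring needs 7.2 N at the end, and both the sharp force rise and the stop's shift in the picture fit full travel; no verdict came back.

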